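Find the rattling parts case and present it

TASK

One of the three sealed grey cases has a part loose inside: find it and present it. First take the little wooden case off the lid and lay it flat on the bare worktop, off the carrier plate and outside the steel tray; then lift and shake (or tip end to end) the grey cases to feel which one rattles, putting each one that stays quiet back where it stood. Shake the rattling one too, and finish while still gripping it, held level and still over the steel tray, at least 12 cm up, with the other two in their places; leave the vial and the black mount alone.

Things in the scene. Friction and masses are not known exactly. Their poses are not given: they have to be found in the camera images.
- carrier: fixed flat aluminium plate on the worktop, 106 (x) x 300 (y) x 4 mm, no rim. Origin: centre of its underside; x points away from the robot, y to the left. The grey cases stand on it at y = -92, 0 and 92 mm (gaps 36 mm), their x along its x.
- steel_tray: fixed shallow steel tray between the robot and the carrier, 210 (x) x 310 (y) mm, rim 20 mm high, floor 3 mm above the worktop, x away from the robot. Origin: centre of its underside. The worktop at its left, level with its centre and 0.2 to 0.32 m from it, is free.
- case_a: one of three alike sealed grey metal cases, 100 (x) x 56 (y) x 44 mm, clasps on the short ends, 0.5 kg; origin: centre of its underside. In two the part is packed tight; in the third (any of them) a 0.27 kg steel roller rolls freely along x, 30 mm either way from the middle, when tipped end-down or shaken lengthwise: it knocks, and its weight shifts to that end (0.08 N m about the middle).
- case_b: one of three alike sealed grey metal cases, 100 (x) x 56 (y) x 44 mm, clasps on the short ends, 0.5 kg; origin: centre of its underside. In two the part is packed tight; in the third (any of them) a 0.27 kg steel roller rolls freely along x, 30 mm either way from the middle, when tipped end-down or shaken lengthwise: it knocks, and its weight shifts to that end (0.08 N m about the middle).
- case_c: one of three alike sealed grey metal cases, 100 (x) x 56 (y) x 44 mm, clasps on the short ends, 0.5 kg; origin: centre of its underside. In two the part is packed tight; in the third (any of them) a 0.27 kg steel roller rolls freely along x, 30 mm either way from the middle, when tipped end-down or shaken lengthwise: it knocks, and its weight shifts to that end (0.08 N m about the middle).
- wooden_case: small beech case, 86 mm long (its y axis), 36 mm wide (x) and 15 mm high, 50 g, lying on the lid of one of the grey cases (48 mm above the worktop), roughly lengthwise. Origin: centre of its underside.
- vial: small glass vial with a screw cap standing on the worktop at the left end of the carrier, 22 mm across, 47 mm high; not to be moved. Origin: centre of its underside.
- mount: small round black specimen mount, 30 mm across, 18 mm high, in the steel tray; not to be moved. Origin: centre of its underside.
There are look-alikes about, which are no part of the job. What is shaped like the case_c but blue is not meant. What is shaped like the case_b but yellow is not meant.

How it is judged:
On the way, in this order (a step that is already met when the one before it is completed fails the run):
1. the wooden case lies flat on the worktop, off the carrier and outside the tray, let go (height (world z) of wooden_case between -0.01 and 0.01 m and angle between wooden_case's own z axis and vertical below 0.15 rad and (x of wooden_case in the frame of carrier above 0.07 m or x of wooden_case in the frame of carrier below -0.07 m or y of wooden_case in the frame of carrier above 0.16 m or y of wooden_case in the frame of carrier below -0.16 m) and (x of wooden_case in the frame of steel_tray above 0.115 m or x of wooden_case in the frame of steel_tray below -0.115 m or y of wooden_case in the frame of steel_tray above 0.165 m or y of wooden_case in the frame of steel_tray below -0.165 m) and contact force between the fingers and wooden_case below 0.1 N and linear speed of wooden_case below 0.02 m/s), for 0.2 s.
2. the case with the loose part is lifted off and shaken or tipped so that the part runs to an end (((distance between roller_mid and case_a below 0.065 m and height (world z) of case_a above 0.03 m and (x of roller_mid in the frame of case_a above 0.02 m or x of roller_mid in the frame of case_a below -0.02 m)) or (distance between roller_mid and case_b below 0.065 m and height (world z) of case_b above 0.03 m and (x of roller_mid in the frame of case_b above 0.02 m or x of roller_mid in the frame of case_b below -0.02 m)) or (distance between roller_mid and case_c below 0.065 m and height (world z) of case_c above 0.03 m and (x of roller_mid in the frame of case_c above 0.02 m or x of roller_mid in the frame of case_c below -0.02 m)))).
At the end, for the whole second after the job is handed in: the rattling case is gripped, still, level within 15 degrees, underside over 120 mm above the worktop, its middle over the steel tray; the two others stand within 25 mm of their places; the wooden case lies flat on the worktop, its middle over 10 mm outside carrier and tray (all of step 1 and ((distance between roller_mid and case_a below 0.065 m and height (world z) of case_a above 0.12 m and angle between case_a's own z axis and vertical below 0.26 rad and x of case_a in the frame of steel_tray between -0.105 and 0.105 m and y of case_a in the frame of steel_tray between -0.155 and 0.155 m and contact force between the fingers and case_a above 3 N and linear speed of case_a below 0.03 m/s and (distance of case_b from where it was at the start of the episode below 0.025 m and angle between case_b's own z axis and vertical below 0.1 rad and height (world z) of case_b below 0.012 m and contact force between the fingers and case_b below 0.1 N) and (distance of case_c from where it was at the start of the episode below 0.025 m and angle between case_c's own z axis and vertical below 0.1 rad and height (world z) of case_c below 0.012 m and contact force between the fingers and case_c below 0.1 N)) or (distance between roller_mid and case_b below 0.065 m and height (world z) of case_b above 0.12 m and angle between case_b's own z axis and vertical below 0.26 rad and x of case_b in the frame of steel_tray between -0.105 and 0.105 m and y of case_b in the frame of steel_tray between -0.155 and 0.155 m and contact force between the fingers and case_b above 3 N and linear speed of case_b below 0.03 m/s and (distance of case_a from where it was at the start of the episode below 0.025 m and angle between case_a's own z axis and vertical below 0.1 rad and height (world z) of case_a below 0.012 m and contact force between the fingers and case_a below 0.1 N) and (distance of case_c from where it was at the start of the episode below 0.025 m and angle between case_c's own z axis and vertical below 0.1 rad and height (world z) of case_c below 0.012 m and contact force between the fingers and case_c below 0.1 N)) or (distance between roller_mid and case_c below 0.065 m and height (world z) of case_c above 0.12 m and angle between case_c's own z axis and vertical below 0.26 rad and x of case_c in the frame of steel_tray between -0.105 and 0.105 m and y of case_c in the frame of steel_tray between -0.155 and 0.155 m and contact force between the fingers and case_c above 3 N and linear speed of case_c below 0.03 m/s and (distance of case_a from where it was at the start of the episode below 0.025 m and angle between case_a's own z axis and vertical below 0.1 rad and height (world z) of case_a below 0.012 m and contact force between the fingers and case_a below 0.1 N) and (distance of case_b from where it was at the start of the episode below 0.025 m and angle between case_b's own z axis and vertical below 0.1 rad and height (world z) of case_b below 0.012 m and contact force between the fingers and case_b below 0.1 N)))); the arm keeps its last pose, push and grip.
It fails at once if the vial or the mount is moved more than 30 mm or tipped (distance of any of vial, mount from where it was at the start of the episode above 0.03 m or angle between vial's own z axis and vertical above 0.5 rad).
It also fails if it takes over 72 s, if anything falls off the work surface, if the arm or the gripper's body presses on something with over 40 N, if the wrist force passes 120 N, or if a joint passes its speed limit or range.

ROBOT

A 6-joint arm with a two-finger parallel gripper is mounted at the origin on a cart in front of the work surface, level with it; the furniture and walls round the work are solid. World frame = base frame: x ahead of the robot, y to its left, z up, the work surface at z = 0. Lengths are in m, angles in rad, forces in N, time in s.
With the tool pointing down it reaches from about 0.35 to 0.975 m from the base axis. Payload 4.9 kg.
Tool frame: the origin (TCP) lies on the front face of the gripper's body, between the roots of the fingers; the fingertips stand 73 mm ahead of it and the grasp point (between the pads) lies 54 mm ahead of it; z points along the fingers, y is the line along which they close (so a half turn about z gives the same grasp; the last joint's range is limited). The gripper opens to 85 mm and grips with 20 to 120 N. Pads are 22 mm wide; open, the fingers measure 114 mm over their backs; the gripper's body (76 mm by 85 mm) begins 54 mm behind the grasp point. The pads swing forward as they close: fully open they stand 13 mm farther back than shut.
Start: joints at [-1.378, 0.053, 1.613, -0, 1.476, -0.119], TCP at [0.192, -0.595, 0.304] pointing down, gripper open.
Joint ranges: [-3.01, 3.01], [-1.01, 2.22], [0.06, 2.58], [-1.02, 4.17], [0.09, 2.62], [-3.14, 3.14]. Speed limits (rad/s): [2.57, 2.57, 3.14, 3.14, 3.14, 3.14].

INTERFACE

Orientations are given as a rotation vector (axis times angle).
In Python, from station import status, imaging, order gives the robot as it stands.
- The arm moves only by the tool arm_command, never from a script. Its argument "increments" is a list of rows, each an object with "slide": the shift along the tool's x, y, z in m, a list of three; "spin": the turn about the tool's z in degrees; "gripper": the opening, from -1 (shut) to 1 (fully open). In form: [{"slide": [x, y, z], "spin": spin, "gripper": gripper}, ...]. A call has 1 to 8 rows; each row is the pose to reach, as a shift and turn from the pose commanded when the call began, along the tool's axes at that moment; what a row does not reach only later rows make up. A row lasts 1/12 s, in which the tool goes at most 41.7 mm and 7.16 degrees, less where a joint would pass 70% of its speed; a pose out of reach is approached as far as the arm can. A call with a gripper value outside its range is refused whole. The fingers move at their own pace and stop on an object; "newtons" is the grip in N (left out, the last holds). Time passes only in rows, so rows that repeat a pose let the fingers close. It gives the time, the measured TCP pose, the force, the opening and the grip force at its end, in the units of the state.
- status.get_obs(): the state, without advancing time (a new reading comes with each control period).
- imaging.get_image(name): name is "side" or "top"; returns a dict with "frame" (480x640x3 uint8, red, green, blue), "vfov" (degrees; the focal length in pixels is half the picture's height over the tangent of half this angle, whatever the lens; pixels are square), "cx", "cy" (the principal point, pixels), "k1" (the pictures are not rectified: a ray, as slopes to the right and down, at radius r is drawn at 1 + k1 r^2 times it, then the intrinsics apply), "view" (4x4, takes a point from world to camera coordinates). Camera axes: x right, y up, looking along -z (the intrinsics and any distortion apply to the point x, -y, -z); pixel columns grow to the right and rows downward; lengths in m; the calibration is good to about 2 mm. A picture is of the moment at which its call begins. There is no depth.
- order.finish_job(): hands the job in; it is judged then, once.
The state is a dict: "t": time; "q": joint angles; "dq": joint speeds; "effort": joint torques, N m; "tool_pos": TCP position; "tool_rot": TCP orientation; "contact_force": force on the tool from outside, world axes, zero at the start; "wrist_torque": the same for the moment, N m; "opening": finger opening in m; "grip_force": force on a finger pad.
Only numpy, scipy, OpenCV 4.12 (cv2) and the standard library are available. Lean on these libraries where they do the work, as an engineer would, in place of code of your own. Each camera call takes 0.05 s, during which the arm holds its last target. There are 200 camera calls.

## Working session

There is one attempt and no reset: what is moved stays moved. The work goes in short steps, Python scripts to look and compute and a tool call to move; the robot and the scene stay as the last step left them, time stands still between calls to the robot, and variables do not carry over. Pictures are saved under pics/ and viewed, at most 10 in all, crops included, and the job is handed in when it is done.

Besides the shell and the picture viewer there is one more tool, called as name([rows], argument=value, ...), one row to a line, values as JSON. arm_command: Moves the arm, as the interface text tells. Its arguments: {"type":"object","properties":{"increments":{"type":"array","items":{"type":"object","properties":{"slide":{"type":"array","items":{"type":"number"}},"spin":{"type":"number"},"gripper":{"type":"number"}}}},"newtons":{"type":"number"}},"required":["increments"]}

```bash
mkdir -p pics; ls; cat > h.py <<'E'
import numpy as np, cv2
from station import status, imaging, order
def snap(n,f):
    d=imaging.get_image(n); cv2.imwrite(f'pics/{f}.png',d['frame'][:,:,::-1])
    np.savez(f'pics/{f}.npz',**d); return d
def cam(d):
    f=240/np.tan(np.radians(float(d['vfov']))/2)
    return np.array([[f,0,float(d['cx'])],[0,f,float(d['cy'])],[0,0,1]]),np.array([float(d['k1']),0,0,0,0.]),np.array(d['view'])
def ray(d,uv):
    K,D,V=cam(d); p=cv2.undistortPoints(np.array([[uv]],float),K,D,criteria=(3,50,1e-9))[0,0]
    R=V[:3,:3]; return -R.T@V[:3,3], R.T@np.array([p[0],-p[1],-1])
def onz(d,uv,z):
    o,r=ray(d,uv); return o+r*(z-o[2])/r[2]
def proj(d,P):
    K,D,V=cam(d); c=(V[:3,:3]@np.atleast_2d(P).T).T+V[:3,3]; c=c*[1,-1,-1]
    return cv2.projectPoints(c,np.zeros(3),np.zeros(3),K,D)[0][:,0]
def tri(d1,u1,d2,u2):
    a,r=ray(d1,u1);b,s=ray(d2,u2); t=np.linalg.lstsq(np.c_[r,-s],b-a,rcond=None)[0]
    p,q=a+r*t[0],b+s*t[1]; return (p+q)/2,np.linalg.norm(p-q)
def load(f): return dict(np.load(f'pics/{f}.npz'))
E
python3 - <<'E'
from h import *
for n in ('side','top'):
    d=snap(n,n+'0'); print(n,d['vfov'],d['cx'],d['cy'],d['k1'],np.round(ray(d,(320,240)),3))
print(status.get_obs())
E
```

```text
picsTraceback (most recent call last):
  File "<stdin>", line 3, in <module>
  File "h.py", line 10, in ray
    K,D,V=cam(d); p=cv2.undistortPoints(np.array([[uv]],float),K,D,criteria=(3,50,1e-9))[0,0]
                    ~~~~~~~~~~~~~~~~~~~^^^^^^^^^^^^^^^^^^^^^^^^^^^^^^^^^^^^^^^^^^^^^^^^^
cv2.error: OpenCV(4.12.0) :-1: error: (-5:Bad argument) in function 'undistortPoints'
> Overload resolution failed:
>  - undistortPoints() got an unexpected keyword argument 'criteria'
>  - undistortPoints() got an unexpected keyword argument 'criteria'
```

View pics/side0.png

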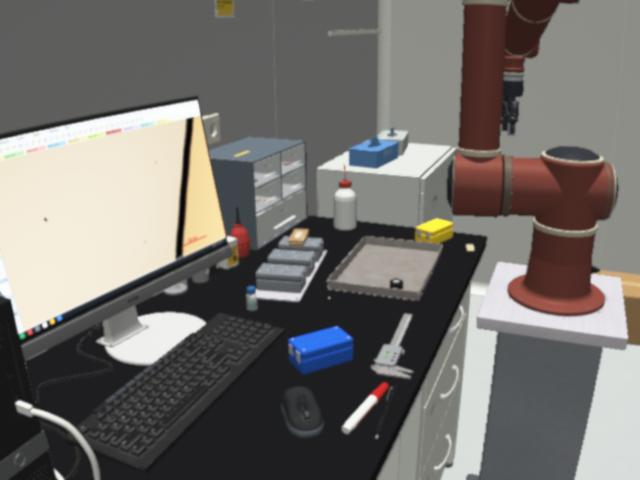

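Side view: the tray is near (385,265). The carrier with three grey cases is at (290,265), with the wooden case on the far one at (299,236). The vial is at (251,298) and the mount at (396,284).

```bash
sed -i 's/undistortPoints(\(.*\),K,D,criteria=(3,50,1e-9))/undistortPointsIter(\1,K,D,None,None,(3,50,1e-9))/' h.py
python3 - <<'E'
from h import *
for n in ('side','top'):
    d=snap(n,n+'0'); print(n,d['vfov'],d['cx'],d['cy'],d['k1'],np.round(ray(d,(320,240)),3))
print(status.get_obs())
E
```

```text
side 42.043327038986035 328.2353072355258 243.04696227303845 -0.19977819137271946 [[ 0.011  1.302  0.561]
 [ 0.363 -0.869 -0.336]]
top 47.949828383335785 320.79652666840127 243.5210190868872 -0.14878043210580288 [[ 0.269  0.094  1.344]
 [ 0.175  0.007 -0.985]]
{'t': 0.15, 'q': array([-1.37800454e+00,  5.32367036e-02,  1.61397192e+00, -1.90607100e-05,
        1.47602393e+00, -1.19006651e-01]), 'dq': array([ 0.00051923, -0.00354687, -0.00443293,  0.00175298, -0.00022842,
       -0.00030649]), 'effort': array([-2.15752452e-04, -3.94241881e+01, -3.70722556e+01, -1.71227794e-04,
        4.67271151e-03, -5.13630141e-06]), 'tool_pos': array([ 0.19165261, -0.59449894,  0.30292981]), 'tool_rot': array([-3.10187373e+00, -4.87538783e-01,  1.24730114e-04]), 'contact_force': array([ 0.34416174, -0.54619738,  0.40502722]), 'wrist_torque': array([-0.05099456,  0.01369922, -0.05738502]), 'grip_force': 0.0, 'opening': 0.08569376318485657}
```

View pics/top0.png

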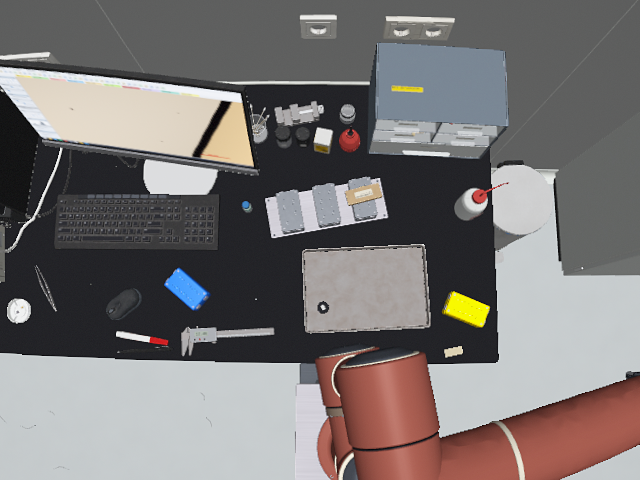

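Top view: the carrier runs from (267,198) to (387,217) with cases at about (290,212), (327,205) and (365,200). The wooden case sits across the right one at (364,193), the tray centre is about (366,288), the vial is at (246,206) and the mount at (323,308). I'll enlarge crops of both views.

```bash
python3 - <<'E'
from h import *
t=cv2.imread('pics/top0.png')[170:245,235:395]; s=cv2.imread('pics/side0.png')[220:305,240:340]
a=cv2.resize(t,None,fx=5,fy=5,interpolation=2)[:,:800]
cv2.imwrite('pics/c1.png',a)
b=cv2.resize(s,None,fx=7,fy=7,interpolation=2); cv2.imwrite('pics/c2.png',b)
E
```

```text
(no output)
```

View pics/c1.png

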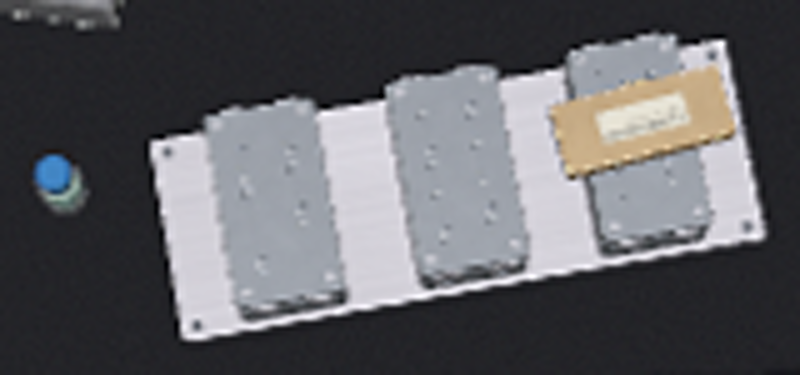

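View pics/c2.png

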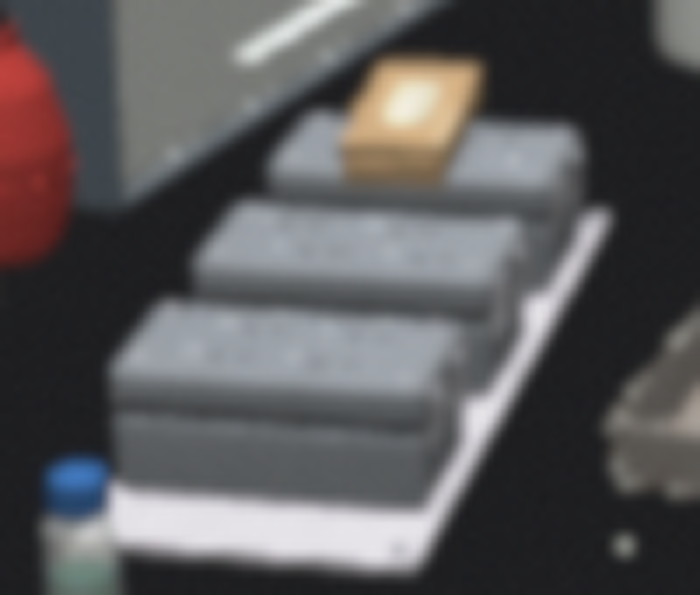

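The top crop shows clear plate corners and the wood's top face with corners at about (552,108), (720,66), (735,130) and (568,178). The side crop shows the same wood corners at (343,150), (380,58), (485,62) and (448,158).

```bash
python3 - <<'E'
from h import *
np.set_printoptions(precision=4,suppress=True)
T=load('top0');S=load('side0')
t=lambda x,y:(235+x/5-.4,170+y/5-.4); s=lambda x,y:(240+x/7-.43,220+y/7-.43)
pl=np.array([onz(T,t(*p),.004) for p in [(152,142),(725,40),(765,238),(183,340)]]);c=pl.mean(0)
print('plate',pl,c,'len',np.linalg.norm(pl[0]-pl[1]),np.linalg.norm(pl[1]-pl[2]))
yv=(pl[0]+pl[3]-pl[1]-pl[2])[:2];print('plate yaw',np.degrees(np.arctan2(-yv[0],yv[1])))
W=[];
for a,b in [((552,108),(343,150)),((720,66),(380,58)),((735,130),(485,62)),((568,178),(448,158))]:
    p,e=tri(T,t(*a),S,s(*b));W.append(p);print('wood',p,e)
W=np.array(W);print(W.mean(0)); yv=(W[0]+W[3]-W[1]-W[2])[:2];print('wood yaw',np.degrees(np.arctan2(-yv[0],yv[1])))
print('woodz', [onz(T,t(*a),.063) for a in [(552,108),(720,66),(735,130),(568,178)]])
print('plate side corner',onz(S,s(415,570),.004),tri(T,t(183,340),S,s(415,570)))
print('left lid +x+y',tri(T,t(207,118),S,s(112,370)),' -x+y',tri(T,t(240,305),S,s(435,405)))
th=np.arctan2(-(pl[0]+pl[3]-pl[1]-pl[2])[0],(pl[0]+pl[3]-pl[1]-pl[2])[1]);R=np.array([[np.cos(th),-np.sin(th)],[np.sin(th),np.cos(th)]])
for y in(.092,0,-.092): print('case',c[:2]+R@[0,y])
tr=np.array([onz(T,p,.02) for p in [(303,251),(425,245),(430,326),(305,332)]]);print('tray',tr,tr.mean(0))
print('vial',onz(T,t(53,172),.047),onz(T,(323,308),.02))
for y in(.092,0,-.092):
  q=np.array([np.r_[c[:2]+R@[a,y+b],.048] for a,b in[(.05,.028),(.05,-.028),(-.05,-.028),(-.05,.028)]])
  print((proj(T,q)-[234.6,169.6])*5,(proj(S,q)-[239.57,219.57])*7)
E
```

```text
plate [[ 0.6155  0.2455  0.004 ]
 [ 0.6724 -0.0489  0.004 ]
 [ 0.5678 -0.0681  0.004 ]
 [ 0.5125  0.2268  0.004 ]] [0.592  0.0888 0.004 ] len 0.29981455348806035 0.10629586567542747
plate yaw 10.77834595492696
wood [0.6192 0.0426 0.0604] 0.0010873228420114343
wood [ 0.6416 -0.0396  0.0646] 0.0016110631155154557
wood [ 0.6066 -0.0472  0.0653] 0.0032321005837208047
wood [0.5839 0.0346 0.0594] 0.0014616269403954479
[ 0.6128 -0.0024  0.0624]
wood yaw 15.382694913811283
woodz [array([0.619 , 0.0428, 0.063 ]), array([ 0.6413, -0.04  ,  0.063 ]), array([ 0.6088, -0.047 ,  0.063 ]), array([0.5837, 0.035 , 0.063 ])]
plate side corner [0.5089 0.2294 0.004 ] (array([0.5115, 0.2265, 0.0026]), np.float64(0.0024594555771027767))
left lid +x+y (array([0.6171, 0.2136, 0.0462]), np.float64(4.708019792613581e-05))  -x+y (array([0.5203, 0.1943, 0.0424]), np.float64(0.006038471382758091))
case [0.5748 0.1792]
case [0.592  0.0888]
case [ 0.6092 -0.0016]
tray [[ 0.4764  0.1452  0.02  ]
 [ 0.4941 -0.1593  0.02  ]
 [ 0.2932 -0.1679  0.02  ]
 [ 0.2771  0.1376  0.02  ]] [ 0.3852 -0.0111  0.02  ]
vial [0.5888 0.2895 0.047 ] [0.3358 0.0943 0.02  ]
[[201.8983 113.864 ]
 [312.9128  94.1683]
 [347.5361 288.2058]
 [234.9646 308.2828]] [[103.1287 366.797 ]
 [155.5511 300.2735]
 [461.7328 321.1936]
 [420.1984 389.6381]]
[[384.2315  81.5971]
 [494.9719  62.2035]
 [532.1011 255.4002]
 [419.8442 275.3368]] [[187.3102 260.0052]
 [233.9508 200.9144]
 [523.6524 219.1827]
 [486.844  279.8198]]
[[565.9648  49.8519]
 [675.9685  30.8391]
 [715.5144 222.937 ]
 [604.0518 242.6488]] [[262.2869 165.0407]
 [304.0127 112.2518]
 [578.7945 128.3638]
 [545.9757 182.4133]]
```

Heights check out: wood top 0.062, lid 0.046, plate 300x106 mm. I'll add a planner that converts a world target to a slide and spin.

```bash
cat >> h.py <<'E'
from scipy.spatial.transform import Rotation as Ro
def go(p,yaw):
    o=status.get_obs(); R=Ro.from_rotvec(o['tool_rot']).as_matrix()
    y0=np.degrees(np.arctan2(R[1,0],R[0,0])); dp=np.array(p)-o['tool_pos']
    s=(y0-yaw+180)%360-180
    print('slide',np.round(R.T@dp,4),'spin',round(s,2),'rows',round(max(np.linalg.norm(dp)/.0417,abs(s)/7.16),1),'| t',o['t'],'pos',o['tool_pos'].round(4),'yaw',round(y0,2),'open',o['opening'])
E
python3 -c "
from h import *
go([.42,-.2,.28],105.4)"
```

```text
slide [ 0.3384 -0.3054  0.0235] spin -87.54 rows 12.2 | t 0.15 pos [ 0.1917 -0.5945  0.3029] yaw 17.86 open 0.08569376318485657
```

arm_command([
  {"slide": [0.03,-0.027,0.002],"spin": -7,"gripper": 1},
  {"slide": [0.06,-0.054,0.004],"spin": -14,"gripper": 1},
  {"slide": [0.09,-0.081,0.006],"spin": -21,"gripper": 1},
  {"slide": [0.12,-0.108,0.008],"spin": -28,"gripper": 1},
  {"slide": [0.15,-0.135,0.01],"spin": -35,"gripper": 1},
  {"slide": [0.18,-0.162,0.012],"spin": -42,"gripper": 1},
  {"slide": [0.21,-0.189,0.014],"spin": -49,"gripper": 1},
  {"slide": [0.24,-0.216,0.016],"spin": -56,"gripper": 1},
])

```text
t: 0.82
tool_pos: [0.3543, -0.3137, 0.2876]
tool_rot: [-2.506, -1.895, -0.0]
contact_force: [0.9, -0.0, 0.4]
opening: 0.0854
grip_force: 0.0
```

```bash
python3 -c "
from h import *
go([.613,-.002,.25],105.4)"
```

```text
slide [0.3704 0.1639 0.0376] spin -31.22 rows 9.8 | t 0.8167 pos [ 0.3543 -0.3137  0.2876] yaw 74.18 open 0.08539004248660809
```

arm_command([
  {"slide": [0.037,0.016,0.004],"spin": -7,"gripper": 1},
  {"slide": [0.074,0.033,0.008],"spin": -14,"gripper": 1},
  {"slide": [0.111,0.049,0.012],"spin": -21,"gripper": 1},
  {"slide": [0.148,0.066,0.016],"spin": -28,"gripper": 1},
  {"slide": [0.185,0.082,0.02],"spin": -31.2,"gripper": 1},
  {"slide": [0.222,0.098,0.024],"spin": -31.2,"gripper": 1},
  {"slide": [0.259,0.115,0.028],"spin": -31.2,"gripper": 1},
  {"slide": [0.296,0.131,0.032],"spin": -31.2,"gripper": 1},
])

```text
t: 1.48
tool_pos: [0.5629, -0.0657, 0.2555]
tool_rot: [-1.91, -2.494, 0.0]
contact_force: [-0.1, 0.0, -0.6]
opening: 0.0854
grip_force: 0.0
```

```bash
python3 -c "
from h import *
go([.613,-.002,.16],105.4)"
```

```text
slide [0.0485 0.065  0.0954] spin -0.31 rows 3.0 | t 1.4833 pos [ 0.5629 -0.0657  0.2555] yaw 105.09 open 0.08535133743926168
```

arm_command([
  {"slide": [0.024,0.032,0.0],"spin": -0.2,"gripper": 1},
  {"slide": [0.0485,0.065,0.02],"spin": -0.2,"gripper": 1},
  {"slide": [0.0485,0.065,0.06],"spin": -0.2,"gripper": 1},
  {"slide": [0.0485,0.065,0.095],"spin": -0.2,"gripper": 1},
  {"slide": [0.0485,0.065,0.095],"spin": -0.2,"gripper": 1},
  {"slide": [0.0485,0.065,0.095],"spin": -0.2,"gripper": 1},
])

```text
t: 1.98
tool_pos: [0.6103, -0.0036, 0.1581]
tool_rot: [-1.903, -2.493, 0.005]
contact_force: [0.6, -0.5, 0.1]
opening: 0.0853
grip_force: 0.0
```

```bash
python3 -c "
from h import *
go([.613,-.002,.119],105.4)"
```

```text
slide [0.0008 0.0033 0.0391] spin -0.12 rows 0.9 | t 1.9833 pos [ 0.6103 -0.0036  0.1581] yaw 105.28 open 0.08528459713802214
```

arm_command([
  {"slide": [0.001,0.003,0.02],"spin": 0,"gripper": 1},
  {"slide": [0.001,0.003,0.038],"spin": 0,"gripper": 1},
  {"slide": [0.001,0.003,0.038],"spin": 0,"gripper": 1},
  {"slide": [0.001,0.003,0.038],"spin": 0,"gripper": -1},
  {"slide": [0.001,0.003,0.038],"spin": 0,"gripper": -1},
  {"slide": [0.001,0.003,0.038],"spin": 0,"gripper": -1},
  {"slide": [0.001,0.003,0.038],"spin": 0,"gripper": -1},
  {"slide": [0.001,0.003,0.038],"spin": 0,"gripper": -1},
], newtons=25)

```text
t: 2.65
tool_pos: [0.6158, -0.0025, 0.125]
tool_rot: [1.905, 2.495, 0.002]
contact_force: [-0.6, -0.2, 5.8]
opening: 0.0352
grip_force: 26.2
```

```bash
python3 -c "
from h import *
go([.613,-.002,.119],105.4)"
```

```text
slide [ 0.0012 -0.0026  0.006 ] spin -0.14 rows 0.2 | t 2.65 pos [ 0.6158 -0.0025  0.125 ] yaw 105.26 open 0.03522254968939287
```

arm_command([
  {"slide": [0,0,-0.03],"gripper": -1},
  {"slide": [0,0,-0.06],"gripper": -1},
  {"slide": [0,0,-0.08],"gripper": -1},
  {"slide": [0,0,-0.08],"gripper": -1},
])

```text
validation failed for argument at $.in...
```

```bash
python3 -c "
from h import *
go([.385,.25,.17],105.4)"
```

```text
slide [ 0.3043 -0.1561 -0.0458] spin -0.14 rows 8.3 | t 2.65 pos [ 0.6158 -0.0025  0.125 ] yaw 105.26 open 0.03522254968939287
```

arm_command([
  {"slide": [0,0,-0.03],"spin": 0,"gripper": -1},
  {"slide": [0,0,-0.06],"spin": 0,"gripper": -1},
  {"slide": [0.034,-0.017,-0.07],"spin": 0,"gripper": -1},
  {"slide": [0.068,-0.034,-0.07],"spin": 0,"gripper": -1},
  {"slide": [0.102,-0.052,-0.07],"spin": 0,"gripper": -1},
  {"slide": [0.136,-0.069,-0.07],"spin": 0,"gripper": -1},
  {"slide": [0.17,-0.086,-0.07],"spin": 0,"gripper": -1},
  {"slide": [0.204,-0.104,-0.07],"spin": 0,"gripper": -1},
])

```text
t: 3.32
tool_pos: [0.4594, 0.1682, 0.1932]
tool_rot: [1.907, 2.496, 0.001]
contact_force: [0.1, 0.5, -0.1]
opening: 0.035
grip_force: 25.5
```

```bash
python3 -c "
from h import *
go([.385,.25,.10],105.4)"
```

```text
slide [ 0.0984 -0.0504  0.0932] spin -0.17 rows 3.5 | t 3.3167 pos [0.4594 0.1682 0.1932] yaw 105.23 open 0.03504965510392571
```

arm_command([
  {"slide": [0.034,-0.017,0.0],"spin": 0,"gripper": -1},
  {"slide": [0.068,-0.035,0.0],"spin": 0,"gripper": -1},
  {"slide": [0.098,-0.05,0.02],"spin": 0,"gripper": -1},
  {"slide": [0.098,-0.05,0.06],"spin": 0,"gripper": -1},
  {"slide": [0.098,-0.05,0.093],"spin": 0,"gripper": -1},
  {"slide": [0.098,-0.05,0.093],"spin": 0,"gripper": -1},
  {"slide": [0.098,-0.05,0.093],"spin": 0,"gripper": -1},
])

```text
t: 3.9
tool_pos: [0.3853, 0.2481, 0.0985]
tool_rot: [-1.905, -2.495, 0.006]
contact_force: [0.7, 0.6, -0.3]
opening: 0.0353
grip_force: 25.5
```

```bash
python3 -c "
from h import *
go([.385,.25,.077],105.4)
snap('side','s1')"
```

```text
slide [0.0019 0.0003 0.0215] spin -0.12 rows 0.5 | t 3.9 pos [0.3853 0.2481 0.0985] yaw 105.28 open 0.03529892027209435
```

arm_command([
  {"slide": [0,0,0.01],"spin": 0,"gripper": -1},
  {"slide": [0,0,0.018],"spin": 0,"gripper": -1},
  {"slide": [0,0,0.021],"spin": 0,"gripper": -1},
  {"slide": [0,0,0.022],"spin": 0,"gripper": -1},
  {"slide": [0,0,0.022],"spin": 0,"gripper": -1},
])

```text
t: 4.37
tool_pos: [0.3868, 0.2484, 0.0779]
tool_rot: [-1.907, -2.496, 0.0]
contact_force: [0.2, 0.6, 0.2]
opening: 0.0356
grip_force: 25.5
```

arm_command([
  {"slide": [0,0,0.002],"spin": 0,"gripper": -1},
  {"slide": [0,0,0.003],"spin": 0,"gripper": -1},
  {"slide": [0,0,0.003],"spin": 0,"gripper": -1},
])

```text
t: 4.62
tool_pos: [0.3874, 0.2488, 0.077]
tool_rot: [1.906, 2.497, -0.001]
contact_force: [-6.3, -3.8, 13.0]
opening: 0.035
grip_force: 27.0
```

Contact. I'll open and rise.

arm_command([
  {"slide": [0,0,0.001],"spin": 0,"gripper": 1},
  {"slide": [0,0,0.0],"spin": 0,"gripper": 1},
  {"slide": [0,0,0.0],"spin": 0,"gripper": 1},
  {"slide": [0,0,0.0],"spin": 0,"gripper": 1},
  {"slide": [0,0,0.0],"spin": 0,"gripper": 1},
  {"slide": [0,0,-0.03],"spin": 0,"gripper": 1},
  {"slide": [0,0,-0.07],"spin": 0,"gripper": 1},
  {"slide": [0,0,-0.11],"spin": 0,"gripper": 1},
])

```text
t: 5.28
tool_pos: [0.3855, 0.248, 0.1846]
tool_rot: [-1.906, -2.495, 0.006]
contact_force: [0.9, 0.2, 1.0]
opening: 0.0855
grip_force: 0.0
```

```bash
python3 - <<'E'
from h import *
go([.575,.179,.20],10.8)
t=snap('top','t2'); s=snap('side','s2')
cv2.imwrite('pics/c3.png',np.hstack([cv2.resize(x[:,:,::-1],None,fx=3,fy=3,interpolation=2) for x in (t['frame'][170:340,205:335], s['frame'][220:390,240:370])]))
E
```

```text
slide [-0.1165  0.1646 -0.016 ] spin 94.46 rows 13.2 | t 5.2833 pos [0.3855 0.248  0.1846] yaw 105.26 open 0.08546302214868769
```

View pics/c3.png

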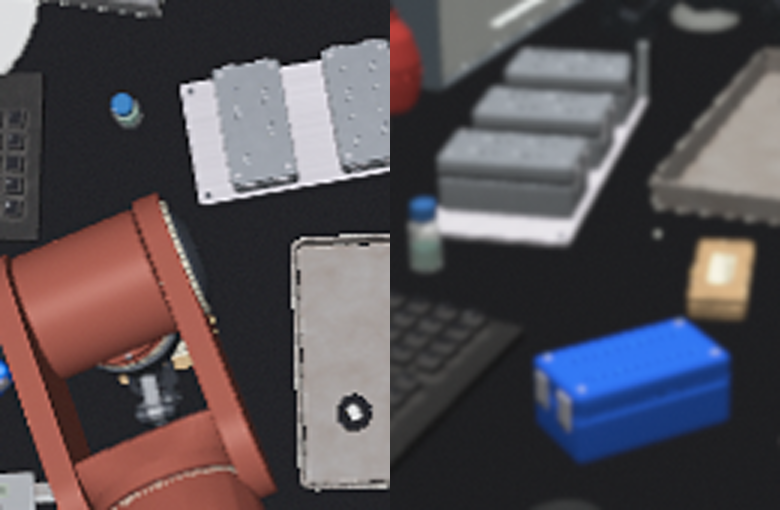

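The wood lies flat on the bare worktop, left of the tray (crop right, about (720,280)). A thin grey thing appears at (643,65) in the side crop; I'll check whether it is a fingertip and whether the right-hand case has shifted.

```bash
python3 - <<'E'
from h import *
S=load('s2');p=status.get_obs()['tool_pos']; yx=np.array([np.sin(np.radians(105.26)),-np.cos(np.radians(105.26)),0])
for s in(-.05,.05): print((proj(S,p+s*yx-[0,0,.066])-[240,220])*3+[390,0])
a=load('side0')['frame'].astype(int);b=S['frame'].astype(int)
m=abs(a-b).max(2)[245:300,250:325]>25; print(m.sum(), np.argwhere(m)[:5]+[245,250])
w=cv2.inRange(cv2.cvtColor(S['frame'],cv2.COLOR_RGB2HSV),(8,60,60),(25,255,255));w[:,:330]=0;w[:290]=0;w[:,370:]=0;w[335:]=0
ys,xs=np.nonzero(w);print(onz(S,(xs.mean(),ys.mean()),.012))
m=np.argwhere(abs(a-b).max(2)[228:262,278:322]>25)+[228,278]; print(m.min(0),m.max(0),len(m))
E
```

```text
[[795.46887933 113.33049693]]
[[639.81529748 107.90453899]]
51 [[245 289]
 [245 290]
 [245 291]
 [245 292]
 [245 293]]
[0.38523608 0.25883358 0.012     ]
[228 288] [248 321] 365
```

arm_command([
  {"slide": [-0.009,0.013,-0.003],"spin": 7.1,"gripper": 1},
  {"slide": [-0.018,0.026,-0.006],"spin": 14.2,"gripper": 1},
  {"slide": [-0.027,0.039,-0.009],"spin": 21.3,"gripper": 1},
  {"slide": [-0.036,0.052,-0.012],"spin": 28.4,"gripper": 1},
  {"slide": [-0.045,0.065,-0.015],"spin": 35.5,"gripper": 1},
  {"slide": [-0.054,0.078,-0.016],"spin": 42.6,"gripper": 1},
  {"slide": [-0.063,0.091,-0.016],"spin": 49.7,"gripper": 1},
  {"slide": [-0.072,0.104,-0.016],"spin": 56.8,"gripper": 1},
])

```text
t: 6.05
tool_pos: [0.5066, 0.2061, 0.2003]
tool_rot: [-2.869, -1.28, 0.001]
contact_force: [-0.8, -0.4, 0.2]
opening: 0.0855
grip_force: 0.0
```

```bash
python3 -c "
from h import *
go([.575,.179,.18],10.8)"
```

```text
slide [0.0255 0.069  0.0203] spin 37.31 rows 5.2 | t 6.05 pos [0.5066 0.2061 0.2003] yaw 48.11 open 0.08545242314988416
```

arm_command([
  {"slide": [0.005,0.014,0.004],"spin": 7.1,"gripper": 1},
  {"slide": [0.01,0.028,0.008],"spin": 14.2,"gripper": 1},
  {"slide": [0.015,0.042,0.012],"spin": 21.3,"gripper": 1},
  {"slide": [0.02,0.056,0.016],"spin": 28.4,"gripper": 1},
  {"slide": [0.0255,0.069,0.02],"spin": 35.5,"gripper": 1},
  {"slide": [0.0255,0.069,0.02],"spin": 37.3,"gripper": 1},
  {"slide": [0.0255,0.069,0.02],"spin": 37.3,"gripper": 1},
  {"slide": [0.0255,0.069,0.02],"spin": 37.3,"gripper": 1},
])

```text
t: 6.72
tool_pos: [0.5743, 0.1798, 0.1802]
tool_rot: [3.127, 0.307, -0.002]
contact_force: [0.7, 0.8, 0.1]
opening: 0.0853
grip_force: 0.0
```

```bash
python3 -c "
from h import *
go([.575,.179,.086],10.8)"
```

```text
slide [0.0006 0.0009 0.0942] spin 0.42 rows 2.3 | t 6.7167 pos [0.5743 0.1798 0.1802] yaw 11.22 open 0.08526967091551502
```

arm_command([
  {"slide": [0.0006,0.001,0.035],"spin": 0.4,"gripper": 1},
  {"slide": [0.0006,0.001,0.07],"spin": 0.4,"gripper": 1},
  {"slide": [0.0006,0.001,0.094],"spin": 0.4,"gripper": 1},
  {"slide": [0.0006,0.001,0.094],"spin": 0.4,"gripper": 1},
], newtons=80)

```text
t: 7.05
tool_pos: [0.5707, 0.1784, 0.0805]
tool_rot: [3.127, 0.297, -0.018]
contact_force: [-2.0, -0.9, -1.1]
opening: 0.0854
grip_force: 0.0
```

arm_command([
  {"slide": [0,0,0],"spin": 0,"gripper": -1},
  {"slide": [0,0,0],"spin": 0,"gripper": -1},
  {"slide": [0,0,0],"spin": 0,"gripper": -1},
  {"slide": [0,0,0],"spin": 0,"gripper": -1},
  {"slide": [0,0,0],"spin": 0,"gripper": -1},
], newtons=80)

```text
t: 7.47
tool_pos: [0.5772, 0.1795, 0.09]
tool_rot: [-3.127, -0.295, -0.008]
contact_force: [0.2, 0.8, 6.4]
opening: 0.0545
grip_force: 87.0
```

```bash
python3 -c "
from h import *
go([.575,.179,.086],10.8);print(status.get_obs()['wrist_torque'])"
```

```text
slide [-0.0023  0.0001  0.0039] spin -0.02 rows 0.1 | t 7.4667 pos [0.5772 0.1795 0.09  ] yaw 10.78 open 0.05450917538871114
[0.0958198  0.11408864 0.04525965]
```

arm_command([
  {"slide": [0,0,-0.02],"spin": 0,"gripper": -1},
  {"slide": [0,0,-0.05],"spin": 0,"gripper": -1},
  {"slide": [0,0,-0.09],"spin": 0,"gripper": -1},
  {"slide": [0,0,-0.11],"spin": 0,"gripper": -1},
  {"slide": [0,0,-0.11],"spin": 0,"gripper": -1},
  {"slide": [0,0,-0.11],"spin": 0,"gripper": -1},
])

```text
t: 7.97
tool_pos: [0.5755, 0.179, 0.1975]
tool_rot: [-3.128, -0.295, -0.003]
contact_force: [-0.1, 0.2, -5.8]
opening: 0.055
grip_force: 86.9
```

```bash
cat >> h.py <<'E'
def tq():
    o=status.get_obs(); R=Ro.from_rotvec(o['tool_rot']).as_matrix()
    print('t',round(o['t'],2),'F',o['contact_force'].round(2),'tau_tool',(R.T@o['wrist_torque']).round(3),'raw',o['wrist_torque'].round(3),'pos',o['tool_pos'].round(4),'rot',o['tool_rot'].round(3),'open',o['opening'],'g',o['grip_force'])
E
python3 -c "
from h import *
tq()"
```

```text
t 7.97 F [-0.08  0.24 -5.79] tau_tool [-0.016 -0.008 -0.024] raw [-0.017  0.004  0.024] pos [0.5755 0.179  0.1975] rot [-3.128e+00 -2.950e-01 -3.000e-03] open 0.05495386197390189 g 86.9416156411171
```

arm_command([
  {"slide": [-0.04,0,0],"spin": 0,"gripper": -1},
  {"slide": [-0.08,0,0],"spin": 0,"gripper": -1},
  {"slide": [-0.08,0,0],"spin": 0,"gripper": -1},
  {"slide": [-0.08,0,0],"spin": 0,"gripper": -1},
  {"slide": [-0.08,0,0],"spin": 0,"gripper": -1},
  {"slide": [-0.08,0,0],"spin": 0,"gripper": -1},
  {"slide": [-0.08,0,0],"spin": 0,"gripper": -1},
])

```text
t: 8.55
tool_pos: [0.4977, 0.1641, 0.1969]
tool_rot: [3.128, 0.294, 0.0]
contact_force: [-0.3, 0.6, -4.8]
opening: 0.0546
grip_force: 87.5
```

```bash
python3 -c "
from h import *
tq()"
```

```text
t 8.55 F [-0.31  0.64 -4.82] tau_tool [0.009 0.017 0.02 ] raw [ 0.012 -0.015 -0.02 ] pos [0.4977 0.1641 0.1969] rot [3.128 0.294 0.   ] open 0.054579451602408464 g 87.50665068626404
```

arm_command([
  {"slide": [0.04,0,0],"spin": 0,"gripper": -1},
  {"slide": [0.08,0,0],"spin": 0,"gripper": -1},
  {"slide": [0.08,0,0],"spin": 0,"gripper": -1},
  {"slide": [0.08,0,0],"spin": 0,"gripper": -1},
  {"slide": [0.08,0,0],"spin": 0,"gripper": -1},
  {"slide": [0.08,0,0],"spin": 0,"gripper": -1},
  {"slide": [0.08,0,0],"spin": 0,"gripper": -1},
])

```text
t: 9.13
tool_pos: [0.575, 0.179, 0.1973]
tool_rot: [-3.128, -0.295, -0.001]
contact_force: [0.1, 0.6, -5.3]
opening: 0.0547
grip_force: 87.5
```

```bash
python3 -c "
from h import *
tq()"
```

```text
t 9.13 F [ 0.12  0.64 -5.26] tau_tool [-0.027 -0.     0.005] raw [-0.026 -0.005 -0.005] pos [0.575  0.179  0.1973] rot [-3.128e+00 -2.950e-01 -1.000e-03] open 0.0547182963333776 g 87.52430230379105
```

The torque looks quiet so far, with the change well below 0.16. I'll do a harder shake and average several readings, letting camera calls advance time.

```bash
cat >> h.py <<'E'
def tav(n=8):
    L=[]
    for _ in range(n):
        imaging.get_image('side'); o=status.get_obs(); R=Ro.from_rotvec(o['tool_rot']).as_matrix(); L.append(np.r_[R.T@o['wrist_torque'],o['contact_force'][2]])
    L=np.array(L); print('tau_tool',L.mean(0).round(3),'sd',L.std(0).round(3)); tq()
E
python3 -c "
from h import *
tav()"
```

```text
tau_tool [ 0.011  0.034  0.01  -5.386] sd [0.03  0.04  0.026 0.411]
t 9.53 F [ 1.22 -0.14 -5.68] tau_tool [0.003 0.007 0.011] raw [ 0.004 -0.006 -0.011] pos [0.5752 0.179  0.1971] rot [-3.128 -0.295 -0.   ] open 0.054846021157643816 g 87.52318650484085
```

arm_command([
  {"slide": [-0.04,0,0],"spin": 0,"gripper": -1},
  {"slide": [-0.08,0,0],"spin": 0,"gripper": -1},
  {"slide": [-0.04,0,0],"spin": 0,"gripper": -1},
  {"slide": [0,0,0],"spin": 0,"gripper": -1},
  {"slide": [-0.04,0,0],"spin": 0,"gripper": -1},
  {"slide": [-0.08,0,0],"spin": 0,"gripper": -1},
  {"slide": [-0.12,0,0],"spin": 0,"gripper": -1},
  {"slide": [-0.12,0,0],"spin": 0,"gripper": -1},
])

```text
t: 10.2
tool_pos: [0.449, 0.1554, 0.1911]
tool_rot: [3.126, 0.296, -0.024]
contact_force: [0.3, 0.6, -8.1]
opening: 0.0549
grip_force: 87.6
```

```bash
python3 -c "
from h import *
tav()"
```

```text
tau_tool [-2.000e-03  3.700e-02 -1.000e-02 -4.747e+00] sd [0.031 0.049 0.029 0.588]
t 10.6 F [-0.46  0.15 -4.79] tau_tool [ 0.028  0.067 -0.011] raw [ 0.04  -0.06   0.011] pos [0.4586 0.1567 0.1979] rot [-3.128e+00 -2.950e-01 -3.000e-03] open 0.05471085853903298 g 87.67353147268295
```

arm_command([
  {"slide": [0.04,0,0],"spin": 0,"gripper": -1},
  {"slide": [0.08,0,0],"spin": 0,"gripper": -1},
  {"slide": [0.12,0,0],"spin": 0,"gripper": -1},
  {"slide": [0.12,0,0],"spin": 0,"gripper": -1},
])

```text
t: 10.93
tool_pos: [0.5817, 0.1795, 0.1956]
tool_rot: [-3.128, -0.293, -0.005]
contact_force: [-0.9, -0.9, -5.3]
opening: 0.0546
grip_force: 87.7
```

```bash
python3 -c "
from h import *
tav()
go([.5772,.1795,.12],10.78)"
```

```text
tau_tool [ 4.000e-03 -3.000e-02  1.500e-02 -5.025e+00] sd [0.038 0.052 0.017 0.529]
t 11.33 F [ 0.04  0.78 -4.47] tau_tool [-0.067  0.027  0.005] raw [-0.061 -0.039 -0.005] pos [0.5747 0.1789 0.1975] rot [-3.128e+00 -2.950e-01 -1.000e-03] open 0.05457944601035834 g 87.70348727703094
slide [ 0.0025 -0.0001  0.0775] spin -0.01 rows 1.9 | t 11.3333 pos [0.5747 0.1789 0.1975] yaw 10.77 open 0.05457944601035834
```

```bash
python3 -c "
from h import *
tav(12)"
```

```text
tau_tool [-0.008  0.016 -0.011 -5.04 ] sd [0.024 0.042 0.032 0.378]
t 11.93 F [-0.25  0.04 -4.9 ] tau_tool [ 0.006  0.028 -0.005] raw [ 0.011 -0.026  0.005] pos [0.5753 0.179  0.1969] rot [-3.128 -0.295  0.   ] open 0.05467267429473095 g 87.686328291893
```

arm_command([
  {"slide": [-0.04,0,0],"spin": 0,"gripper": -1},
  {"slide": [-0.08,0,0],"spin": 0,"gripper": -1},
  {"slide": [-0.12,0,0],"spin": 0,"gripper": -1},
  {"slide": [-0.12,0,0],"spin": 0,"gripper": -1},
  {"slide": [-0.12,0,0],"spin": 0,"gripper": -1},
  {"slide": [-0.12,0,0],"spin": 0,"gripper": -1},
  {"slide": [-0.12,0,0],"spin": 0,"gripper": -1},
])

```text
t: 12.52
tool_pos: [0.4588, 0.1567, 0.1982]
tool_rot: [-3.128, -0.294, -0.004]
contact_force: [1.2, -0.3, -4.4]
opening: 0.0551
grip_force: 87.9
```

```bash
python3 -c "
from h import *
tav(12)
go([.5772,.1795,.12],10.78)"
```

```text
tau_tool [-1.500e-02  2.500e-02  3.000e-03 -5.099e+00] sd [0.031 0.051 0.032 0.354]
t 13.12 F [ 0.27  0.46 -4.6 ] tau_tool [-0.043 -0.02   0.031] raw [-0.046  0.012 -0.031] pos [0.4575 0.1566 0.1968] rot [ 3.128  0.295 -0.   ] open 0.05441790859314483 g 87.8856897354126
slide [ 0.1219 -0.0002  0.0768] spin -0.01 rows 3.5 | t 13.1167 pos [0.4575 0.1566 0.1968] yaw 10.77 open 0.05441790859314483
```

Quiet: the averages are 0.016 and 0.025. I'll put it back.

arm_command([
  {"slide": [0.04,0,0],"spin": 0,"gripper": -1},
  {"slide": [0.08,0,0.0],"spin": 0,"gripper": -1},
  {"slide": [0.119,0,0.02],"spin": 0,"gripper": -1},
  {"slide": [0.12,0,0.06],"spin": 0,"gripper": -1},
  {"slide": [0.12,0,0.09],"spin": 0,"gripper": -1},
  {"slide": [0.12,0,0.097],"spin": 0,"gripper": -1},
  {"slide": [0.12,0,0.097],"spin": 0,"gripper": -1},
  {"slide": [0.12,0,0.097],"spin": 0,"gripper": -1},
])

```text
t: 13.78
tool_pos: [0.5755, 0.179, 0.1005]
tool_rot: [-3.128, -0.295, -0.001]
contact_force: [0.2, 0.2, -4.4]
opening: 0.0547
grip_force: 88.0
```

```bash
python3 -c "
from h import *
tq();go([.5772,.1795,.09],10.78)"
```

```text
t 13.78 F [ 0.24  0.16 -4.36] tau_tool [ 0.018  0.096 -0.032] raw [ 0.036 -0.091  0.032] pos [0.5755 0.179  0.1005] rot [-3.128e+00 -2.950e-01 -1.000e-03] open 0.05470900897332983 g 87.97435820102692
slide [ 0.0018 -0.0002  0.0105] spin -0.01 rows 0.3 | t 13.7833 pos [0.5755 0.179  0.1005] yaw 10.77 open 0.05470900897332983
```

arm_command([
  {"slide": [0.001,0,0.005],"spin": 0,"gripper": -1},
  {"slide": [0.001,0,0.009],"spin": 0,"gripper": -1},
  {"slide": [0.001,0,0.011],"spin": 0,"gripper": -1},
  {"slide": [0.001,0,0.012],"spin": 0,"gripper": -1},
  {"slide": [0.001,0,0.012],"spin": 0,"gripper": -1},
])

```text
t: 14.2
tool_pos: [0.5772, 0.1793, 0.09]
tool_rot: [-3.128, -0.295, -0.003]
contact_force: [-2.9, -0.8, 4.4]
opening: 0.0548
grip_force: 88.8
```

arm_command([
  {"slide": [0,0,-0.001],"spin": 0,"gripper": 1},
  {"slide": [0,0,-0.001],"spin": 0,"gripper": 1},
  {"slide": [0,0,-0.001],"spin": 0,"gripper": 1},
  {"slide": [0,0,-0.001],"spin": 0,"gripper": 1},
  {"slide": [0,0,-0.03],"spin": 0,"gripper": 1},
  {"slide": [0,0,-0.065],"spin": 0,"gripper": 1},
  {"slide": [0,0,-0.1],"spin": 0,"gripper": 1},
  {"slide": [0,0,-0.1],"spin": 0,"gripper": 1},
])

```text
t: 14.87
tool_pos: [0.5805, 0.18, 0.1969]
tool_rot: [-3.126, -0.295, -0.023]
contact_force: [1.0, 0.7, 1.2]
opening: 0.0854
grip_force: 0.0
```

```bash
python3 -c "
from h import *
go([.592,.0888,.18],10.78)
snap('side','s3')"
```

```text
slide [-0.006   0.0917  0.0169] spin -0.01 rows 2.2 | t 14.8667 pos [0.5805 0.18   0.1969] yaw 10.77 open 0.08537633083876492
```

arm_command([
  {"slide": [-0.002,0.04,0.01],"spin": 0,"gripper": 1},
  {"slide": [-0.002,0.08,0.012],"spin": 0,"gripper": 1},
  {"slide": [-0.002,0.0915,0.012],"spin": 0,"gripper": 1},
  {"slide": [-0.002,0.0915,0.012],"spin": 0,"gripper": 1},
  {"slide": [-0.002,0.0915,0.012],"spin": 0,"gripper": 1},
  {"slide": [-0.002,0.0915,0.012],"spin": 0,"gripper": 1},
])

```text
t: 15.42
tool_pos: [0.5911, 0.0895, 0.1753]
tool_rot: [-3.127, -0.295, 0.002]
contact_force: [0.2, 0.2, -0.4]
opening: 0.0852
grip_force: 0.0
```

```bash
python3 -c "
from h import *
go([.592,.0888,.087],10.78)"
```

```text
slide [0.0008 0.001  0.0883] spin -0.0 rows 2.1 | t 15.4167 pos [0.5911 0.0895 0.1753] yaw 10.78 open 0.08518892979900392
```

arm_command([
  {"slide": [0.001,0.001,0.03],"spin": 0,"gripper": 1},
  {"slide": [0.001,0.001,0.065],"spin": 0,"gripper": 1},
  {"slide": [0.001,0.001,0.085],"spin": 0,"gripper": 1},
  {"slide": [0.001,0.001,0.085],"spin": 0,"gripper": 1},
  {"slide": [0.001,0.001,0.085],"spin": 0,"gripper": -1},
  {"slide": [0.001,0.001,0.085],"spin": 0,"gripper": -1},
  {"slide": [0.001,0.001,0.085],"spin": 0,"gripper": -1},
  {"slide": [0.001,0.001,0.085],"spin": 0,"gripper": -1},
])

```text
t: 16.08
tool_pos: [0.5944, 0.0886, 0.0938]
tool_rot: [-3.128, -0.295, -0.008]
contact_force: [0.4, 2.0, 2.4]
opening: 0.0544
grip_force: 89.1
```

arm_command([
  {"slide": [0,0,0],"spin": 0,"gripper": -1},
])

```text
t: 16.17
tool_pos: [0.5944, 0.0886, 0.0938]
tool_rot: [-3.127, -0.295, -0.008]
contact_force: [0.0, 2.6, 6.3]
opening: 0.0548
grip_force: 89.3
```

arm_command([
  {"slide": [0,0,-0.02],"spin": 0,"gripper": -1},
  {"slide": [0,0,-0.05],"spin": 0,"gripper": -1},
  {"slide": [0,0,-0.09],"spin": 0,"gripper": -1},
  {"slide": [0,0,-0.11],"spin": 0,"gripper": -1},
  {"slide": [-0.04,0,-0.11],"spin": 0,"gripper": -1},
  {"slide": [-0.08,0,-0.11],"spin": 0,"gripper": -1},
  {"slide": [-0.12,0,-0.11],"spin": 0,"gripper": -1},
  {"slide": [-0.12,0,-0.11],"spin": 0,"gripper": -1},
])

```text
t: 16.83
tool_pos: [0.4651, 0.0653, 0.195]
tool_rot: [-3.127, -0.294, 0.022]
contact_force: [-1.8, 1.0, -8.1]
opening: 0.0545
grip_force: 89.7
```

```bash
python3 -c "
from h import *
tav(4);tav(10)"
```

```text
tau_tool [ 1.000e-03  1.560e-01  1.100e-02 -4.761e+00] sd [0.044 0.082 0.013 0.736]
t 17.03 F [ 0.51  0.26 -4.25] tau_tool [-0.045  0.078 -0.007] raw [-0.03  -0.085  0.007] pos [0.4749 0.0656 0.201 ] rot [3.128e+00 2.940e-01 2.000e-03] open 0.0544903744391272 g 90.79487264156342
tau_tool [ 1.000e-03  1.020e-01 -2.000e-02 -5.003e+00] sd [0.037 0.031 0.031 0.514]
t 17.53 F [-0.4  -0.5  -5.63] tau_tool [-0.053  0.062  0.029] raw [-0.041 -0.07  -0.029] pos [0.475  0.0657 0.2009] rot [-3.128 -0.295  0.   ] open 0.05445221790874225 g 90.79757452011108
```

arm_command([
  {"slide": [0.04,0,0],"spin": 0,"gripper": -1},
  {"slide": [0.08,0,0],"spin": 0,"gripper": -1},
  {"slide": [0.12,0,0],"spin": 0,"gripper": -1},
  {"slide": [0.12,0,0],"spin": 0,"gripper": -1},
])

```text
t: 17.87
tool_pos: [0.5979, 0.0887, 0.199]
tool_rot: [-3.127, -0.295, -0.003]
contact_force: [-1.8, 0.5, -4.6]
opening: 0.0545
grip_force: 90.6
```

```bash
python3 -c "
from h import *
tav(4);tav(10)"
```

```text
tau_tool [ 2.000e-03  3.600e-02 -1.900e-02 -5.335e+00] sd [0.026 0.168 0.01  0.847]
t 18.07 F [-0.26  0.82 -5.9 ] tau_tool [ 0.038 -0.053 -0.027] raw [0.028 0.06  0.026] pos [0.592  0.0881 0.2004] rot [ 3.128e+00  2.950e-01 -3.000e-03] open 0.05478669327530672 g 91.43337428569794
tau_tool [ 0.019 -0.066  0.007 -5.075] sd [0.024 0.041 0.023 0.345]
t 18.57 F [-0.43  0.54 -5.07] tau_tool [ 0.01  -0.067 -0.018] raw [-0.003  0.068  0.018] pos [0.5925 0.088  0.2012] rot [3.128e+00 2.950e-01 1.000e-03] open 0.05447187549954012 g 91.43415570259094
```

The middle case rattles: the moment about its middle flips from +0.10 to -0.07 N m. I'll present it over the tray.

```bash
python3 -c "
from h import *
go([.42,0,.27],10.78)"
```

```text
slide [-0.1858  0.0543 -0.0689] spin -0.02 rows 4.9 | t 18.5667 pos [0.5925 0.088  0.2012] yaw 10.76 open 0.05447187549954012
```

arm_command([
  {"slide": [-0.02,0.006,-0.015],"spin": 0,"gripper": -1},
  {"slide": [-0.05,0.015,-0.03],"spin": 0,"gripper": -1},
  {"slide": [-0.08,0.024,-0.045],"spin": 0,"gripper": -1},
  {"slide": [-0.11,0.033,-0.06],"spin": 0,"gripper": -1},
  {"slide": [-0.14,0.042,-0.07],"spin": 0,"gripper": -1},
  {"slide": [-0.165,0.05,-0.07],"spin": 0,"gripper": -1},
  {"slide": [-0.18,0.054,-0.07],"spin": 0,"gripper": -1},
  {"slide": [-0.185,0.054,-0.07],"spin": 0,"gripper": -1},
])

```text
t: 19.23
tool_pos: [0.4194, -0.0003, 0.2712]
tool_rot: [3.127, 0.292, 0.002]
contact_force: [0.5, -0.8, -5.2]
opening: 0.0542
grip_force: 91.5
```

arm_command([
  {"slide": [0,0,0],"spin": 0,"gripper": -1},
  {"slide": [0,0,0],"spin": 0,"gripper": -1},
  {"slide": [0,0,0],"spin": 0,"gripper": -1},
  {"slide": [0,0,0],"spin": 0,"gripper": -1},
  {"slide": [0,0,0],"spin": 0,"gripper": -1},
  {"slide": [0,0,0],"spin": 0,"gripper": -1},
  {"slide": [0,0,0],"spin": 0,"gripper": -1},
  {"slide": [0,0,0],"spin": 0,"gripper": -1},
])

```text
t: 19.9
tool_pos: [0.4211, 0.0006, 0.2708]
tool_rot: [-3.128, -0.295, 0.0]
contact_force: [0.5, -0.0, -4.7]
opening: 0.0546
grip_force: 91.4
```

```bash
python3 -c "
from h import *
tq();s=snap('side','s4');t=snap('top','t4')
cv2.imwrite('pics/c4.png',np.hstack([cv2.resize(x[:,:,::-1],None,fx=2,fy=2,interpolation=2) for x in (t['frame'][130:350,205:405], s['frame'][160:380,250:450])]))"
```

```text
t 19.9 F [ 0.53 -0.01 -4.67] tau_tool [-0.006  0.088 -0.009] raw [ 0.01  -0.087  0.009] pos [0.4211 0.0006 0.2708] rot [-3.128 -0.295  0.   ] open 0.054592313096632455 g 91.41475975513458
```

View pics/c4.png

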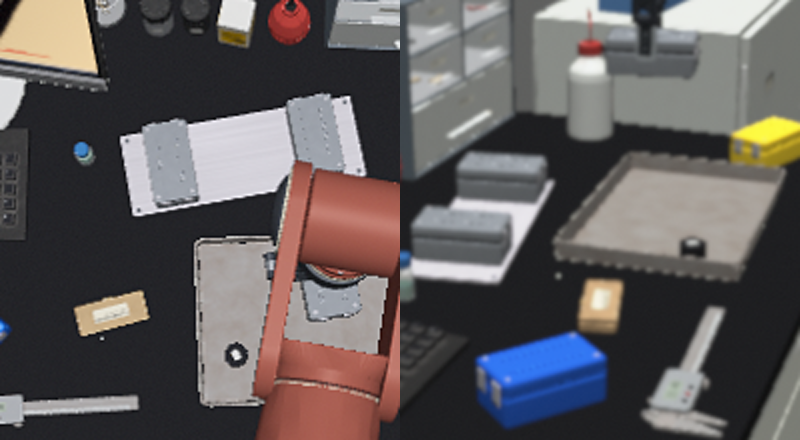

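The case is held level above the tray, the other two stand in place, and the wood lies flat outside the tray and carrier. The vial and mount have not moved. I'll hand it in.

```bash
python3 -c "
from h import *
print(order.finish_job())"
```

```text
the job is handed in; nothing more can be done
None
```

I handed the job in at 19.9 s: the middle case rattles and is held level about 18 cm over the tray. The left case was shaken, stayed quiet and went back in its place. The right case was not lifted, because the rattler had already been found.

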